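Pack up the grinder's footless corner with a wedge and hold it snug

ROBOT

A 6-joint arm with a two-finger parallel gripper is mounted at the origin on the work surface. World frame = base frame: x ahead of the robot, y to its left, z up, the work surface at z = 0. Lengths are in m, angles in degrees, forces in N, time in s.
With the tool pointing down it reaches from about 0.3 to 0.75 m from the base axis. Payload 8.5 kg.
Tool frame: the origin (TCP) lies midway between the tips of the shut fingers; the grasp point (between the pads) lies 19 mm behind it; z points along the fingers, y is the direction in which the jaws open and shut (so a half turn about z gives the same grasp; the last joint's range is limited). The gripper opens to 85 mm and grips with 20 to 120 N. Pads are 22 mm wide; open, the fingers measure 114 mm over their backs; the gripper's body (76 mm by 85 mm) begins 54 mm behind the grasp point. The pads swing forward as they close: fully open they stand 13 mm farther back than shut.
Start: joints at [60.716, 21.807, 74.336, -0, 83.858, -12.336], TCP at [0.16, 0.526, 0.231] pointing down, gripper open.
Joint ranges: [-178.18, 178.18], [-50.72, 133.34], [12.68, 142.11], [-81.47, 261.47], [9.98, 163.14], [-165.26, 165.26]. Speed limits (degrees/s): [136.94, 136.94, 180, 180, 180, 180].

INTERFACE

Orientations are given as a 3x3 rotation matrix whose columns are the frame's x, y, z axes.
In Python, from rig import env, viewer, ticket gives the robot as it stands. The module is installed in compiled form; this text tells all that it offers.
- The arm moves only by the shell command python3 -m pendant 'ROWS' [FORCE]. ROWS is JSON, a list of rows, each a list of 3 entries, a list of its own where there are three numbers: the shift along the world's x, y, z in mm, then the turn about the world's z in rad, then the opening, from -1 (shut) to 1 (fully open). A call has 1 to 12 rows; each row shifts and turns the pose as measured when the row begins; what a row does not reach is not made up. A row lasts 1/8 s, in which the tool goes at most 62.5 mm and 10.7 degrees, less where a joint would pass 70% of its speed; a pose out of reach is approached as far as the arm can. A call with a gripper value outside its range is refused whole. The fingers move at their own pace and stop on an object; FORCE is the grip in N (left out, the last holds). Time passes only in rows, so rows that do not move let the fingers close. It gives the time, the measured TCP pose, the force and the opening at its end, in the units of the state.
- env.observe(): the state, without advancing time (a new reading comes with each control period).
- viewer.get_image(name): name is "scene" or "side" or "wrist"; returns (picture, depth): 480x640x3 uint8, red, green, blue; 480x640 float32, m along the optical axis (not along the pixel's ray), 0 where there is no reading.
- viewer.camera_params(name): a dict with "fx", "fy", "cx", "cy" (pixels), "rvec" (rotation vector, rad) and "tvec" (3), from world to camera coordinates, as OpenCV has them; the wrist camera has in their place "T_tool_cam" (4x4, takes a point from camera to tool coordinates, whose origin is the TCP and whose axes are the flange's). Camera axes: x right, y down, z forward; pixel columns grow to the right and rows downward; lengths in m; the calibration is good to about 2 mm. The wrist camera is an equidistant fisheye: a pixel r from the principal point sees the ray r / f radians off the axis. A picture is of the moment at which its call begins: read the wrist's pose just before it. camera_params takes no time and is no camera call.
- ticket.close_job(): hands the job in, once; it reports no verdict.
The state is a dict: "time_s": time; "q": joint angles; "qvel": joint speeds; "joint_efforts": joint torques, N m; "position": TCP position; "tool_rot": TCP orientation; "ft_force": force on the tool from outside, world axes, zero at the start; "wrist_torque": the same for the moment, N m; "grip_width": finger opening in m.
Only numpy, scipy, OpenCV 4.12 (cv2) and the standard library are available. Lean on these libraries where they do the work, as an engineer would, in place of code of your own. Each camera call takes 0.05 s, during which the arm holds its last target. There are 200 camera calls.

TASK

The coffee grinder has lost one of the two rubber feet from the front edge of its base and wobbles. Pick up the wooden wedge, lay its thin end flat on the counter and slide it straight in under the base at the empty place of the missing foot until it drags snugly between base and counter, without forcing it. Finish while still gripping the wedge, snug at that depth: do not let go, draw it back or disturb the other things on the bar.

Things in the scene. Friction and masses are not known exactly. Their poses are not given: they have to be found in the camera images.
- grinder: Dark espresso grinder with a hopper, fixed, on a level aluminium base plate 300 mm deep (x), 200 wide (y), 14 thick. Origin: centre of the plate's underside, which is 4.5 to 8 above the counter (varies). The front faces its own -x: front edge at x = -150; z up. The housing begins 85 behind the front edge; ahead of that are a low tray, a fork and spout over 170 up, none past the edge.
- front_foot: The remaining front foot: a black rubber clip 40 mm wide, pushed on the plate's front edge, standing 5 mm proud of it in front and 4 mm above the plate. Origin on the front edge at the plate's underside, in the middle of the foot's width; axes as the grinder's. It sits 68 mm to one side of the grinder's middle, left or right.
- bare_place: The empty place of the missing front foot, 68 mm to the other side of the grinder's middle: bare plate edge with a small dark pin hole on top. Origin on the plate's front edge at its underside, in the middle of where the foot was; axes as the grinder's: +x leads in under the plate, y along the edge, z up.
- wedge: Loose beech wedge, flat underneath, upright sides, 160 mm long (x), 36 wide (y), 28 to 52 g. Thickness (z) grows evenly from 2 at the thin end (+x) to 12 at the thick end (-x). Origin: centre of its underside, on the counter. Its top meets the plate's front edge where it is as thick as the gap (40 to 96 deep); beyond that it jams: 3 to 5 N more push per mm.
- wedge_tip (a point): The middle of the wedge's thin end, on its underside (80 mm ahead of the wedge's origin along its x).
- wedge_grip (a point): A good place to grip the wedge across its 36 mm width: 22 mm from the thick end, 5 mm above its underside (the wedge is 10.6 mm thick there).
- pitcher: A steel milk pitcher, 112 mm high, 90 mm across with a handle, standing on the counter. Origin at the centre of its foot. Leave it alone.
- cup: A white cup with a handle, 70 mm high, 84 mm across. Origin at the centre of its foot. Leave it alone.
- tamper: A steel tamper with a dark wooden handle, 86 mm high, 58 mm across, standing on its face. Origin at the centre of its foot. Leave it alone.

How it is judged:
By the outcome, as a careful person would: the job done as asked, in the order asked, and still so for the second after the job is handed in, while the arm keeps its last pose, push and grip.
It also fails if it takes over 38 s, if anything falls off the work surface, if the arm or the gripper's body presses on something with over 40 N, if the wrist force passes 120 N, or if a joint passes its speed limit or range.

## Working session

There is one attempt and no reset: what is moved stays moved. The work goes in short steps, Python scripts to look and compute and a shell command to move; the robot and the scene stay as the last step left them, time stands still between calls to the robot, and variables do not carry over. Pictures are saved under pics/ and viewed, about 8 in all and at most 12, crops included, and the job is handed in when it is done.

```bash
mkdir -p pics; cat > h.py <<'E'
import numpy as np, cv2
from rig import env, viewer, ticket
def snap(n,fn):
    s=env.observe(); im,d=viewer.get_image(n); cv2.imwrite('pics/'+fn,im[:,:,::-1]); return s,im,d
def world(n,px,d=None,z=None,s=None):
    """pixel(s)->world by depth along axis or plane height z"""
    p=viewer.camera_params(n); px=np.atleast_2d(px).astype(float)
    x=(px-[p['cx'],p['cy']])/[p['fx'],p['fy']]
    if 'rvec' in p:
        R=cv2.Rodrigues(np.array(p['rvec'],float))[0].T; c=-R@np.ravel(p['tvec'])
        r=np.c_[x,np.ones(len(x))]
    else:
        T=np.array(p['T_tool_cam']); A=np.array(s['tool_rot']).reshape(3,3)
        R=A@T[:3,:3]; c=A@T[:3,3]+np.array(s['position'])
        th=np.linalg.norm(x,axis=1); k=np.sinc(th/np.pi); r=np.c_[x*k[:,None],np.cos(th)]
    if d is not None: return c+(r/r[:,2:]*np.ravel(d)[:,None])@R.T
    w=r@R.T; return c+w*((z-c[2])/w[:,2])[:,None]
E
python3 - <<'E'
from h import *
for n in('scene','side','wrist'):
    s,im,d=snap(n,n+'0.png'); np.save('pics/'+n+'0.npy',d); print(n,(d>0).mean())
print(s)
E
```

```text
scene 0.99615234375
side 0.9960970052083333
wrist 0.995986328125
{'time_s': 0.1, 'q': array([ 6.07167259e+01,  2.18359693e+01,  7.43787754e+01, -4.12731195e-04,
        8.38563688e+01, -1.23372343e+01]), 'qvel': array([ 0.0483261 , -0.05286348, -0.06755338, -0.0427833 ,  0.05349701,
        0.02244433]), 'joint_efforts': array([ 3.26596208e-03, -4.49219227e+01, -2.31657583e+01, -1.75605292e-04,
        3.64988686e-03, -4.71213946e-05]), 'position': array([0.16019948, 0.5258872 , 0.23079401]), 'tool_rot': array([[-9.56579831e-01,  2.91469837e-01, -6.00841582e-04],
       [ 2.91470342e-01,  9.56579249e-01, -1.08606255e-03],
       [ 2.58198116e-04, -1.21403303e-03, -9.99999230e-01]]), 'ft_force': array([ 0.18664519,  0.57360669, -0.54740201]), 'wrist_torque': array([0.01401699, 0.02431012, 0.00452016]), 'grip_width': 0.08494732894357436}
```

View pics/scene0.png

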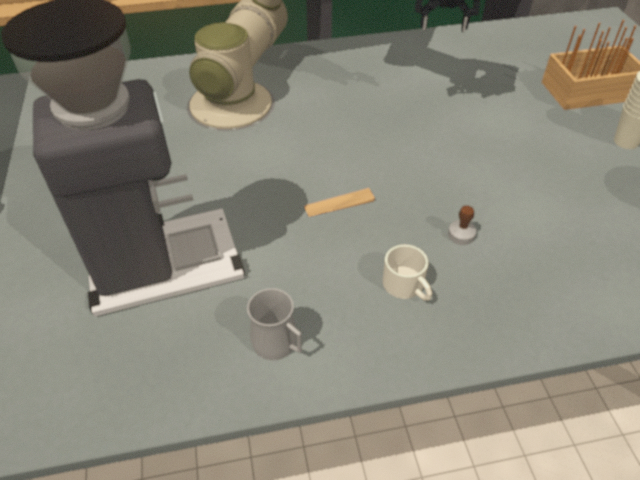

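View pics/side0.png

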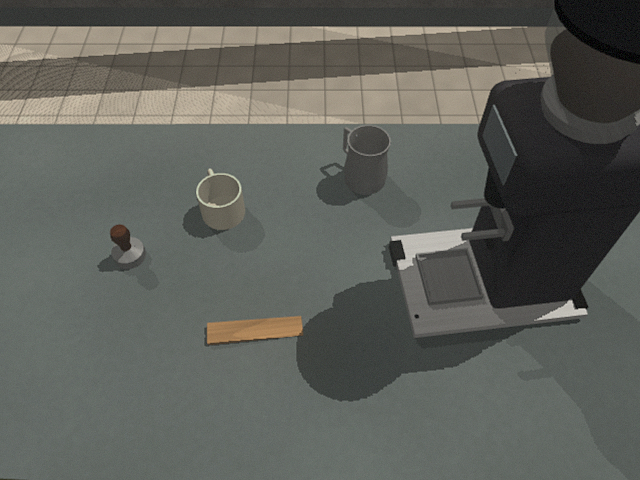

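View pics/wrist0.png

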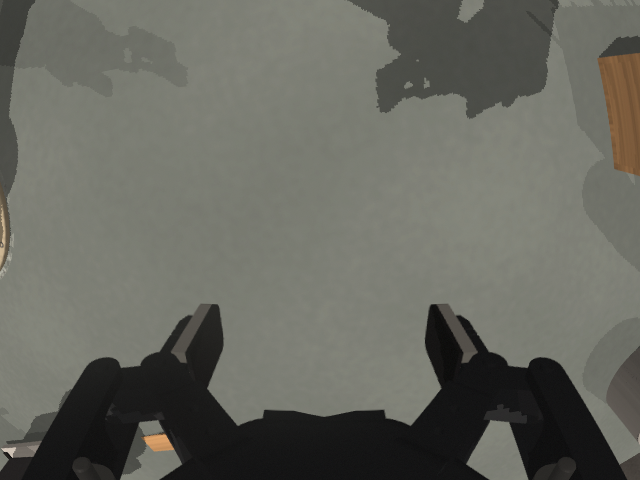

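The scene and side views show the foot at side (397,252), the pin hole at side (417,316) and the wedge at side (205–302, 318–344), in the clear. The wrist view shows only bare counter. Next I measure these.

```bash
python3 - <<'E'
from h import *
np.set_printoptions(precision=4,suppress=True)
for n in('scene','side'):
    im=cv2.imread(f'pics/{n}0.png'); d=np.load(f'pics/{n}0.npy'); hsv=cv2.cvtColor(im,cv2.COLOR_BGR2HSV)
    m=cv2.inRange(hsv,(8,80,80),(25,255,255)); 
    roi=np.zeros_like(m); 
    if n=='scene': roi[170:230,290:390]=255
    else: roi[300:360,190:320]=255
    m&=roi; ys,xs=np.nonzero(m); P=world(n,np.c_[xs,ys],d=d[ys,xs])
    c=cv2.findContours(m,0,2)[0]; c=max(c,key=cv2.contourArea)
    box=cv2.boxPoints(cv2.minAreaRect(c)); q=cv2.approxPolyDP(c,4,True)[:,0]
    print(n,'wedge mean',P.mean(0)); print('quad',q.tolist()); print(world(n,q,z=.006))
    (cx,cy),(w,h),a=cv2.minAreaRect((P[:,:2]*1000).astype(np.float32)); print('rect',cx,cy,w,h,a)
    u=np.linalg.svd(P[:,:2]-P[:,:2].mean(0),full_matrices=False)[2][0]; t=(P[:,:2]-P[:,:2].mean(0))@u
    print('axis',u,'ang',np.degrees(np.arctan2(u[1],u[0])),'t',t.min(),t.max())
    for lo in np.linspace(t.min(),t.max(),7)[:-1]:
        k=(t>=lo)&(t<lo+np.ptp(t)/6); print(round(lo,3),np.median(P[k,2]).round(4))
pts={'side':[(417,316),(397,252),(390,238),(403,262),(415,337),(586,318),(395,268),(413,330)],'scene':[(237,263),(220,219)]}
for n in pts:
    d=np.load(f'pics/{n}0.npy'); q=np.array(pts[n]); print(n); print(np.c_[q,world(n,q,d=d[q[:,1],q[:,0]])]); print(world(n,q,z=.02))
im=cv2.imread('pics/side0.png')[220:350,380:480]; cv2.imwrite('pics/c.png',cv2.resize(im,None,fx=5,fy=4.5,interpolation=2)[:600])
E
```

```text
scene wedge mean [0.4563 0.2076 0.0063]
quad [[374, 197], [367, 188], [304, 208], [314, 215]]
[[0.4559 0.2894 0.006 ]
 [0.4227 0.2813 0.006 ]
 [0.4579 0.123  0.006 ]
 [0.4848 0.141  0.006 ]]
rect 889.9622802734375 59.407470703125 159.2642364501953 1044.886474609375 71.36420440673828
axis [ 0.6828 -0.7306] ang -46.94047542538572 t -0.08443570669929291 0.8265844698491681
-0.084 0.0041
0.067 0.001
0.219 nan
0.371 nan
0.523 nan
0.675 nan
side wedge mean [0.4497 0.2082 0.0115]
quad [[301, 319], [207, 323], [207, 343], [301, 335]]
[[0.471  0.1294 0.006 ]
 [0.464  0.2897 0.006 ]
 [0.427  0.2858 0.006 ]
 [0.441  0.129  0.006 ]]
rect 246.931396484375 191.5999755859375 457.8746337890625 160.04710388183594 4.453832149505615
axis [-0.0357  0.9994] ang 92.04600423512998 t -0.08666746025968493 0.07941193789417002
-0.087 0.0036
-0.059 0.0049
-0.031 0.0068
-0.004 0.0085
0.024 0.0102
0.052 0.012
side
[[417.     316.       0.4677  -0.0673   0.0221]
 [397.     252.       0.594   -0.0435   0.0279]
 [390.     238.       0.6339  -0.0353   0.0153]
 [403.     262.       0.5766  -0.0536   0.0216]
 [415.     337.       0.434   -0.0619   0.0115]
 [586.     318.       0.4741  -0.3649  -0.    ]
 [395.     268.       0.5769  -0.0416   0.0008]
 [413.     330.       0.443   -0.0584   0.0194]]
[[ 0.4688 -0.0677  0.02  ]
 [ 0.5993 -0.0449  0.02  ]
 [ 0.6306 -0.0345  0.02  ]
 [ 0.5776 -0.0539  0.02  ]
 [ 0.43   -0.0603  0.02  ]
 [ 0.4639 -0.3542  0.02  ]
 [ 0.5649 -0.0384  0.02  ]
 [ 0.4427 -0.0583  0.02  ]]
scene
[[237.     263.       0.6054  -0.0454   0.0229]
 [220.     219.       0.4682  -0.0684   0.0208]]
[[ 0.6029 -0.0454  0.02  ]
 [ 0.4675 -0.0684  0.02  ]]
  return _methods._mean(a, axis=axis, dtype=dtype,
  ret = ret.dtype.type(ret / rcount)
```

View pics/c.png

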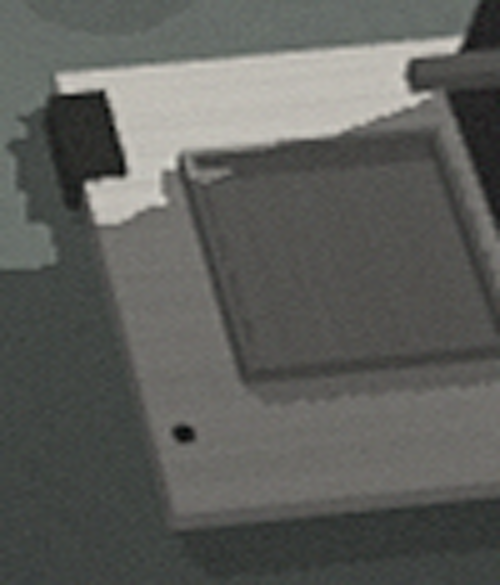

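The crop shows the pin hole at about side (416.5,316), the foot at (390–404, 240–265) and the bare front edge running from (398,265) to (414,335). The wedge's thin end already points at −y.

```bash
python3 - <<'E'
from h import *
np.set_printoptions(precision=4,suppress=True)
im=cv2.imread('pics/side0.png'); g=cv2.GaussianBlur(cv2.cvtColor(im,6),(5,5),0).astype(float)
d=np.load('pics/side0.npy')
E=[];F=[]
for r in range(272,330):
    c0=398+(r-265)*16.5/70; cs=np.arange(int(c0)-8,int(c0)+9)
    gr=np.diff(g[r]);k=cs[np.argmax(gr[cs])]; E.append((k+.5,r))
    W=world('side',np.c_[cs,np.full(17,r)],d=d[r,cs]); j=np.nonzero(W[:,2]>.015)[0]
    if len(j):F.append((cs[j[0]],r))
W=world('side',np.array(E),z=.020); 
def fit(P):
    P=P[:,:2].astype(np.float32); l=cv2.fitLine(P,cv2.DIST_HUBER,0,.01,.01).ravel(); return l
for nm,A in(('grad',E),('dep',F)):
    l=fit(world('side',np.array(A),z=.020)); l[:2]*=np.sign(l[0]); n=np.array([l[1],-l[0]]);
    h=np.array([.4682,-.0680]); p=l[2:]+l[:2]*((h-l[2:])@l[:2]); print(nm,len(A),'inward',n,np.degrees(np.arctan2(n[1],n[0])),'bare',p,'inset',(h-p)@n)
ys,xs=np.mgrid[300:312,420:440]; print('top z',np.median(world('side',np.c_[xs.ravel(),ys.ravel()],d=d[300:312,420:440].ravel())[:,2]))
ys,xs=np.mgrid[360:420,150:260]; print('counter z',np.median(world('side',np.c_[xs.ravel(),ys.ravel()],d=d[360:420,150:260].ravel())[:,2]))
m=cv2.inRange(cv2.cvtColor(im,40),(8,80,80),(25,255,255)); m[:300]=0;m[360:]=0;m[:,:190]=0;m[:,320:]=0
ys,xs=np.nonzero(m);P=world('side',np.c_[xs,ys],d=d[ys,xs])[:,:2];print(cv2.minAreaRect((P*1000).astype(np.float32)[:, ::-1]))
c=P.mean(0);u=np.array([-.0357,.9994]);v=np.array([.9994,.0357]);a=(P-c)@u;b=(P-c)@v
up=[];lo=[]
for x in np.arange(-.07,.065,.005):
    k=abs(a-x)<.004; up.append((x,b[k].max()));lo.append((x,b[k].min()))
print('edge slopes',np.polyfit(*np.array(up).T,1),np.polyfit(*np.array(lo).T,1),c)
print(viewer.camera_params('wrist')['T_tool_cam'])
E
```

```text
grad 58 inward [ 0.1237 -0.9923] -82.89391 bare [ 0.4667 -0.056 ] inset 0.012129965985244283
dep 58 inward [ 0.1201 -0.9928] -83.10354 bare [ 0.4666 -0.0548] inset 0.01331278695732973
top z 0.023135059173687467
counter z 0.0007809419760112513
((191.5999755859375, 246.931396484375), (457.8746032714844, 160.04710388183594), 85.54617309570312)
edge slopes [-0.0642  0.0223] [-0.0832 -0.0165] [0.4497 0.2082]
[[-0.0002 -0.9509 -0.3094  0.0788]
 [ 1.     -0.0004  0.0005  0.0007]
 [-0.0006 -0.3094  0.9509 -0.1426]
 [ 0.      0.      0.      1.    ]]
```

```bash
python3 -m pendant '[[[40,-42,0],-0.16,1],[[40,-42,0],-0.16,1],[[40,-42,0],-0.16,1],[[40,-42,0],-0.16,1],[[40,-42,0],-0.16,1],[[40,-42,0],-0.16,1],[[40,-42,0],-0.16,1],[[10,-15,0],-0.1,1],[[0,0,0],0,1]]'
cat > wm.py <<'E'
from h import *
import sys
np.set_printoptions(precision=4,suppress=True)
s,im,d=snap('wrist',sys.argv[1]); m=cv2.inRange(cv2.cvtColor(im,41),(8,80,60),(25,255,255))
n,L,st,_=cv2.connectedComponentsWithStats(m); i=1+np.argmax(st[1:,4]); m=(L==i).astype(np.uint8)
print(s['position'],np.degrees(np.arctan2(s['tool_rot'][1,1],s['tool_rot'][0,1])),s['grip_width'],st[i])
ys,xs=np.nonzero(m); P=world('wrist',np.c_[xs,ys],d=d[ys,xs],s=s); k=P[:,2]<.02
c=max(cv2.findContours(m,0,2)[0],key=cv2.contourArea)[:,0]
# top surface height model z=2+... along y (thin at low y)
W=world('wrist',c,z=.007,s=s)
for _ in range(3):
    y=W[:,1]; t=np.clip((y-y.min())/np.ptp(y),0,1); W=np.array([world('wrist',c[i],z=.002+.010*t[i],s=s)[0] for i in range(len(c))])
(cx,cy),wh,a=cv2.minAreaRect((W[:,:2]*1000).astype(np.float32)); print('rect',cx,cy,wh,a)
print('corners',cv2.boxPoints(((cx,cy),wh,a)).round(1).tolist())
E
python3 wm.py w1.png
```

```text
time_s: 1.27
position: [0.4567, 0.2057, 0.2287]
tool_rot: [[-0.017, 1.0, -0.004], [1.0, 0.017, 0.0], [0.0, -0.004, -1.0]]
ft_force: [-0.4, -0.0, -0.0]
grip_width: 0.0852
[0.4567 0.2057 0.2287] 0.9958515489010298 0.08515694761012928 [ 293  118   51  154 5554]
rect 452.3669738769531 207.10647583007812 (36.75027084350586, 160.51681518554688) 6.329103946685791
corners [[425.29998779296875, 284.8999938964844], [443.0, 125.30000305175781], [479.5, 129.39999389648438], [461.79998779296875, 288.8999938964844]]
```

View pics/w1.png

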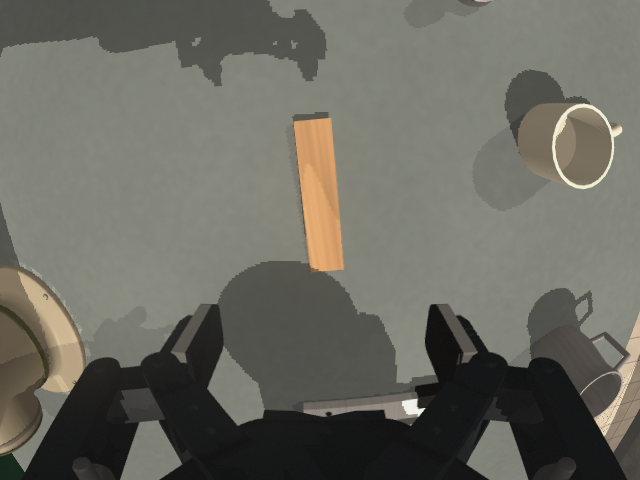

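The wrist view shows the wedge at px (293–344, 118–272), thick end at the top. The cup and pitcher are well clear to the right and the plate's front edge is at the bottom. The grip point is about (446, 265) mm with a jaw angle of 6.3°.

```bash
python3 -m pendant '[[[-10.5,59,0],0.093,0.3],[[0,0,-50],0,0.3],[[0,0,-50],0,0.3],[[0,0,-50],0,0.3],[[0,0,-20],0,0.3],[[0,0,0],0,0.3]]'
python3 wm.py w2.png
```

```text
time_s: 2.08
position: [0.4399, 0.2737, 0.0554]
tool_rot: [[-0.138, 0.99, -0.001], [0.99, 0.138, 0.002], [0.002, -0.001, -1.0]]
ft_force: [0.6, -1.0, 1.6]
grip_width: 0.0554
[0.4399 0.2737 0.0554] 7.909595566471446 0.05541641584393325 [  299   243    68   174 10380]
rect 450.7539367675781 222.7469024658203 (36.88644790649414, 136.16854858398438) 6.293649196624756
corners [[425.0, 288.3999938964844], [439.8999938964844, 153.10000610351562], [476.5, 157.10000610351562], [461.6000061035156, 292.3999938964844]]
```

View pics/w2.png

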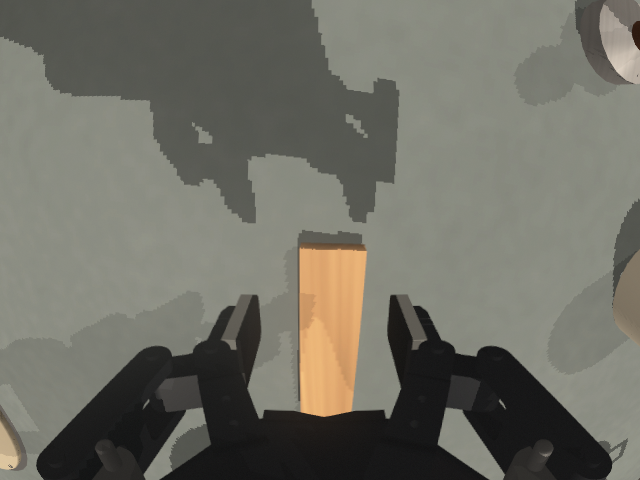

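The wedge lies centred between the open jaws, with its thick end at px rows 243–250. The tool overshot slightly, so I correct that and go down.

```bash
python3 -m pendant '[[[6,-8,0],-0.028,0.3],[[0,0,-30],0,0.3],[[0,0,0],0,0.3],[[0,0,0],0,0.3]]'
```

```text
time_s: 2.62
position: [0.4497, 0.2662, 0.031]
tool_rot: [[-0.108, 0.994, 0.01], [0.994, 0.108, 0.005], [0.004, 0.011, -1.0]]
ft_force: [-0.1, -0.1, 0.4]
grip_width: 0.0557
```

```bash
python3 -m pendant '[[[-3,0,-12],0,0.3],[[0,0,-8],0,0.1],[[0,0,-5],0,0.1],[[0,0,0],0,0.1]]'
```

```text
time_s: 3.12
position: [0.4472, 0.2664, 0.006]
tool_rot: [[-0.108, 0.994, 0.013], [0.994, 0.108, 0.006], [0.005, 0.013, -1.0]]
ft_force: [-0.7, -0.1, -0.4]
grip_width: 0.0469
```

```bash
python3 -m pendant '[[[0,0,-3],0,-0.03],[[0,0,0],0,-0.03],[[0,0,-2],0,-0.03],[[0,0,0],0,-0.03]]'; python3 -m pendant '[[[0,0,-1],0,-0.03],[[0,0,0],0,-0.03]]'
```

```text
time_s: 3.62
position: [0.4475, 0.2665, 0.0009]
tool_rot: [[-0.108, 0.994, 0.013], [0.994, 0.108, 0.006], [0.005, 0.014, -1.0]]
ft_force: [0.1, -0.3, 0.6]
grip_width: 0.0408
time_s: 3.88
position: [0.4475, 0.2665, -0.0001]
tool_rot: [[-0.108, 0.994, 0.013], [0.994, 0.108, 0.006], [0.005, 0.014, -1.0]]
ft_force: [-0.3, 0.4, -0.8]
grip_width: 0.0416
```

```bash
python3 - <<'E'
from h import *
s,im,d=snap('side','s2.png'); g=im[270:370,160:290]
cv2.imwrite('pics/s2c.png',cv2.resize(g[:,:,::-1],None,fx=5,fy=5,interpolation=2))
E
```

```text
(no output)
```

View pics/s2c.png

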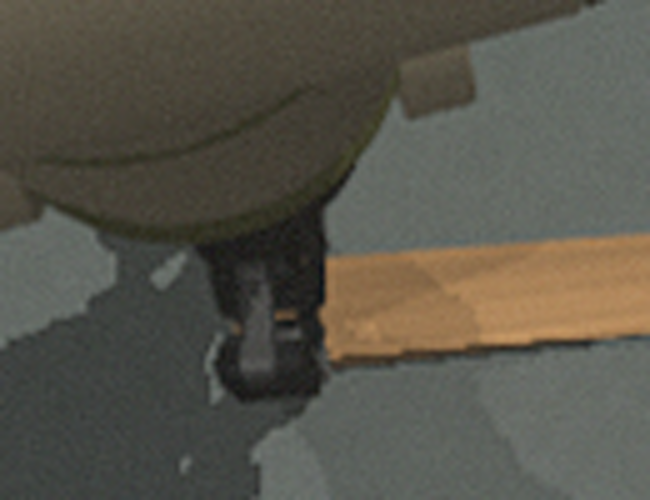

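The fingers straddle the wedge near its thick end with no counter contact yet. I go down in millimetres until the force shows contact.

```bash
python3 -m pendant '[[[0,0,-1],0,-0.03],[[0,0,0],0,-0.03]]'; python3 -m pendant '[[[0,0,-1],0,-0.03],[[0,0,0],0,-0.03]]'; python3 -m pendant '[[[0,0,-1],0,-0.03],[[0,0,0],0,-0.03]]'
```

```text
time_s: 4.18
position: [0.4476, 0.2665, -0.001]
tool_rot: [[-0.108, 0.994, 0.014], [0.994, 0.108, 0.006], [0.005, 0.014, -1.0]]
ft_force: [0.2, 0.3, -0.1]
grip_width: 0.0411
time_s: 4.42
position: [0.4477, 0.2666, -0.0012]
tool_rot: [[-0.108, 0.994, 0.014], [0.994, 0.108, 0.007], [0.005, 0.015, -1.0]]
ft_force: [-0.2, -0.4, -1.3]
grip_width: 0.0417
time_s: 4.68
position: [0.4478, 0.2666, -0.0012]
tool_rot: [[-0.109, 0.994, 0.015], [0.994, 0.109, 0.007], [0.005, 0.016, -1.0]]
ft_force: [-0.7, 1.2, 0.5]
grip_width: 0.0414
```

```bash
python3 -m pendant '[[[0,0,0],0,-0.2],[[0,0,0],0,-0.4],[[0,0,0],0,-1],[[0,0,0],0,-1],[[0,0,0],0,-1]]' 45
```

```text
time_s: 5.3
position: [0.4453, 0.2664, -0.0005]
tool_rot: [[-0.109, 0.994, 0.01], [0.994, 0.109, 0.006], [0.005, 0.01, -1.0]]
ft_force: [-1.0, 0.2, 3.2]
grip_width: 0.0349
```

```bash
python3 -m pendant '[[[0,0,15],0,-1],[[0,0,0],0,-1],[[0,0,0],0,-1]]'
python3 wm.py w3.png; python3 - <<'E'
from h import *
s,im,d=snap('side','s3.png'); m=cv2.inRange(cv2.cvtColor(im,41),(8,80,80),(25,255,255)); m[:300]=0;m[360:]=0;m[:,:190]=0;m[:,340:]=0
ys,xs=np.nonzero(m);P=world('side',np.c_[xs,ys],d=d[ys,xs]);P=P[(P[:,2]<.05)&(P[:,2]>.004)]
for y in np.arange(.11,.26,.02):
    k=abs(P[:,1]-y)<.008; print(round(y,2),k.sum(),np.median(P[k,2]).round(4) if k.any() else '')
g=np.vstack([im[280:360,190:330]]); cv2.imwrite('pics/s3c.png',cv2.resize(g[:,:,::-1],None,fx=5,fy=5,interpolation=2))
E
```

```text
time_s: 5.68
position: [0.4457, 0.2664, 0.0154]
tool_rot: [[-0.109, 0.994, 0.011], [0.994, 0.109, 0.006], [0.005, 0.011, -1.0]]
ft_force: [-0.5, 1.4, -1.0]
grip_width: 0.0345
[0.4457 0.2664 0.0154] 6.232290870916615 0.03448336406314382 [  275   269    96   148 12286]
rect 448.8839111328125 236.146240234375 (43.817237854003906, 96.95821380615234) 6.488051414489746
corners [[421.6000061035156, 281.79998779296875], [432.6000061035156, 185.5], [476.1000061035156, 190.5], [465.20001220703125, 286.79998779296875]]
0.11 0 
0.13 116 0.019
0.15 195 0.0202
0.17 194 0.0213
0.19 191 0.0229
0.21 196 0.0238
0.23 200 0.0253
0.25 191 0.0267
```

View pics/s3c.png

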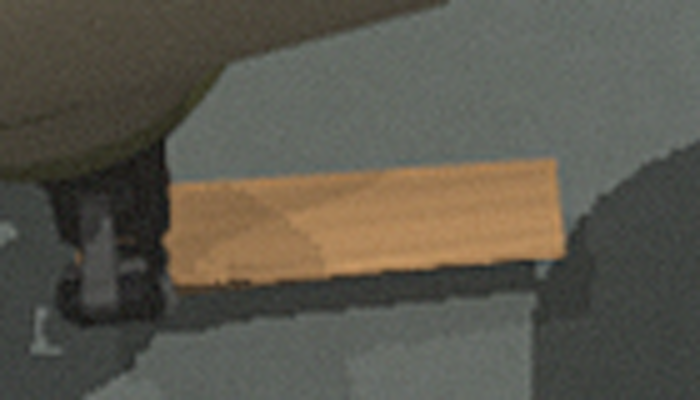

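The wedge is firmly held, level and lifted about 15 mm. I carry it to about 20 mm ahead of the bare place.

```bash
python3 -m pendant '[[[1,-40,0],0.013,-1],[[0,-40,0],0,-1],[[0,-40,0],0,-1],[[0,-36,0],0,-1],[[0,0,0],0,-1],[[0,0,0],0,-1]]'
```

```text
time_s: 6.52
position: [0.4465, 0.1066, 0.0144]
tool_rot: [[-0.123, 0.992, 0.01], [0.992, 0.123, 0.006], [0.005, 0.011, -1.0]]
ft_force: [0.4, -0.2, -0.4]
grip_width: 0.0348
```

```bash
python3 - <<'E'
from h import *
np.set_printoptions(precision=4,suppress=True)
s,im,d=snap('side','s4.png'); 
m=cv2.inRange(cv2.cvtColor(im,41),(8,80,70),(25,255,255)); m[:290]=0;m[370:]=0;m[:,:240]=0;m[:,470:]=0
n,L,st,_=cv2.connectedComponentsWithStats(m); i=1+np.argmax(st[1:,4]); print(st[i]); m=(L==i).astype(np.uint8)
ys,xs=np.nonzero(m);P=world('side',np.c_[xs,ys],d=d[ys,xs]);P=P[(P[:,2]<.05)&(P[:,2]>.005)]
# centreline of the top surface: use only pts on top plane
A=np.c_[P[:,:2],np.ones(len(P))]; f=np.linalg.lstsq(A,P[:,2],rcond=None)[0]; print('plane',f)
n=np.array([.122,-.9925]); v=np.array([-n[1],n[0]]); b=np.array([.4667,-.0555])
a=(P[:,:2]-b)@n; l=(P[:,:2]-b)@v; print('tip ahead',np.percentile(a,[0,.5,99.5,100]))
R=[]
for x in np.arange(a.min()+.01,a.max()-.005,.006):
    k=abs(a-x)<.004; R.append((x,l[k].max(),l[k].min()))
R=np.array(R); print('far edge',np.polyfit(R[:,0],R[:,1],1),'near',np.polyfit(R[:,0],R[:,2],1)); print(R[-1])
cv2.imwrite('pics/s4c.png',cv2.resize(im[230:380,260:460,::-1],None,fx=4,fy=4,interpolation=2))
E
```

```text
[ 325  311   73   27 1444]
plane [0.0059 0.0623 0.0171]
tip ahead [-0.1463 -0.144  -0.0255 -0.0246]
far edge [0.0036 0.0184] near [ 0.0011 -0.019 ]
[-0.0343  0.0181 -0.0189]
```

View pics/s4c.png

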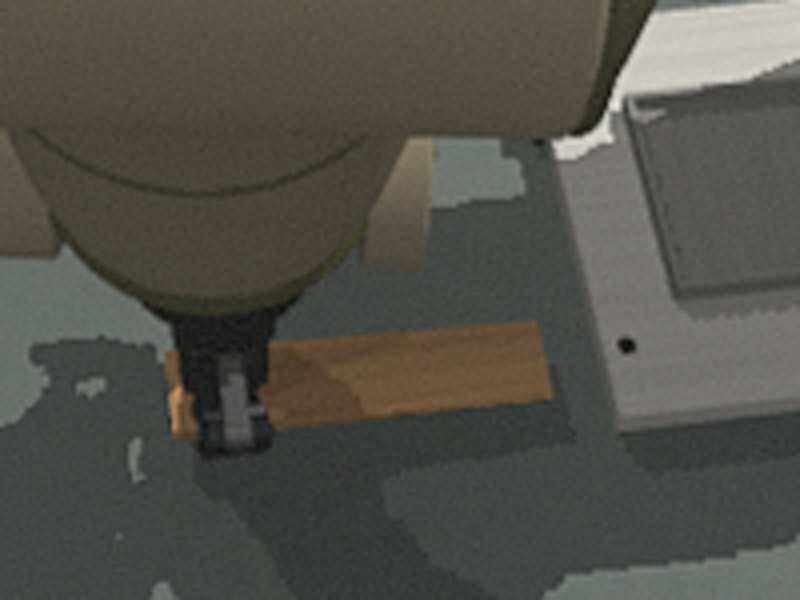

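The tip is level, about 25 mm from the edge, less than 0.5 mm off line and within 0.3° of parallel. I lower it onto the counter.

```bash
python3 -m pendant '[[[0,0,-10],0,-1],[[0,0,-3.5],0,-1],[[0,0,0],0,-1]]'; python3 -m pendant '[[[0,0,-1],0,-1],[[0,0,0],0,-1]]'
```

```text
time_s: 6.95
position: [0.4462, 0.1085, -0.0004]
tool_rot: [[-0.127, 0.992, 0.01], [0.992, 0.127, 0.007], [0.005, 0.011, -1.0]]
ft_force: [0.1, -0.0, 0.1]
grip_width: 0.0345
time_s: 7.2
position: [0.4463, 0.1086, -0.0004]
tool_rot: [[-0.128, 0.992, 0.011], [0.992, 0.128, 0.006], [0.005, 0.011, -1.0]]
ft_force: [0.5, -0.3, -0.3]
grip_width: 0.0346
```

```bash
python3 -m pendant '[[[1.2,-10,0],-0.005,-1],[[1.2,-10,0],0,-1],[[1.2,-10,0],0,-1],[[0.6,-5,0],0,-1],[[0,0,0],0,-1]]'
```

```text
time_s: 7.82
position: [0.451, 0.0706, -0.0005]
tool_rot: [[-0.122, 0.993, 0.011], [0.993, 0.121, 0.006], [0.005, 0.012, -1.0]]
ft_force: [-0.8, 0.1, 0.7]
grip_width: 0.0348
```

```bash
python3 -m pendant '[[[1.0,-8,0],0,-1],[[1.0,-8,0],0,-1],[[0,0,0],0,-1]]'; python3 -m pendant '[[[0.6,-5,0],0,-1],[[0.4,-3,0],0,-1],[[0,0,0],0,-1]]'
```

```text
time_s: 8.2
position: [0.4532, 0.0537, -0.0005]
tool_rot: [[-0.122, 0.992, 0.011], [0.993, 0.122, 0.006], [0.005, 0.012, -1.0]]
ft_force: [-0.3, -0.9, 0.2]
grip_width: 0.0345
time_s: 8.57
position: [0.4542, 0.0452, -0.0005]
tool_rot: [[-0.122, 0.992, 0.011], [0.993, 0.122, 0.006], [0.005, 0.012, -1.0]]
ft_force: [-0.2, -0.3, 0.0]
grip_width: 0.0344
```

```bash
f(){ grep -E 'position|ft_force'; }
python3 -m pendant '[[[0.35,-3,0],0,-1],[[0,0,0],0,-1]]'|f; python3 -m pendant '[[[0.35,-3,0],0,-1],[[0,0,0],0,-1]]'|f; python3 -m pendant '[[[0.35,-3,0],0,-1],[[0,0,0],0,-1]]'|f; python3 -m pendant '[[[0.35,-3,0],0,-1],[[0,0,0],0,-1]]'|f
```

```text
position: [0.4545, 0.0421, -0.0005]
ft_force: [-0.6, 0.7, -0.1]
position: [0.4549, 0.039, -0.0005]
ft_force: [-0.6, -1.4, -0.0]
position: [0.4553, 0.0358, -0.0005]
ft_force: [0.2, 0.4, 0.8]
position: [0.4557, 0.0325, -0.0005]
ft_force: [1.1, 0.0, -1.2]
```

```bash
f(){ grep -E 'position|ft_force'; }
python3 -m pendant '[[[0.3,-2.5,0],0,-1],[[0,0,0],0,-1]]'|f; python3 -m pendant '[[[0.3,-2.5,0],0,-1],[[0,0,0],0,-1]]'|f; python3 -m pendant '[[[0.3,-2.5,0],0,-1],[[0,0,0],0,-1]]'|f
```

```text
position: [0.456, 0.0298, -0.0005]
ft_force: [-0.8, -0.0, -0.5]
position: [0.4563, 0.0272, -0.0005]
ft_force: [-0.4, -0.6, -0.4]
position: [0.4567, 0.0245, -0.0004]
ft_force: [-0.3, -0.9, -0.6]
```

```bash
f(){ grep -E 'position|ft_force|rot|time'; }
python3 -m pendant '[[[0.3,-2.5,0],0,-1],[[0,0,0],0,-1]]'|f; python3 -m pendant '[[[0.3,-2.5,0],0,-1],[[0,0,0],0,-1]]'|f
```

```text
time_s: 10.58
position: [0.457, 0.0218, -0.0004]
tool_rot: [[-0.123, 0.992, 0.011], [0.992, 0.122, 0.006], [0.004, 0.012, -1.0]]
ft_force: [-0.8, -0.3, -0.5]
time_s: 10.82
position: [0.4573, 0.0191, -0.0005]
tool_rot: [[-0.123, 0.992, 0.011], [0.992, 0.122, 0.006], [0.004, 0.012, -1.0]]
ft_force: [-0.9, -0.1, 0.8]
```

```bash
f(){ grep -E 'position|ft_force'; }
python3 -m pendant '[[[0.25,-2,0],0,-1],[[0,0,0],0,-1]]'|f; python3 -m pendant '[[[0.25,-2,0],0,-1],[[0,0,0],0,-1]]'|f; python3 -m pendant '[[[0.25,-2,0],0,-1],[[0,0,0],0,-1]]'|f
```

```text
position: [0.4576, 0.017, -0.0005]
ft_force: [0.2, -0.4, 0.4]
position: [0.4578, 0.0148, -0.0004]
ft_force: [-0.6, -0.1, -0.7]
position: [0.4581, 0.0127, -0.0005]
ft_force: [-0.6, -0.7, -0.7]
```

```bash
f(){ grep -E 'position|ft_force'; }
python3 -m pendant '[[[0.2,-1.5,0],0,-1],[[0,0,0],0,-1]]'|f; python3 -m pendant '[[[0.2,-1.5,0],0,-1],[[0,0,0],0,-1]]'|f
```

```text
position: [0.4583, 0.0111, -0.0005]
ft_force: [0.2, -0.6, -0.2]
position: [0.4586, 0.0095, -0.0005]
ft_force: [-0.1, -0.3, -0.1]
```

```bash
cat > ck.py <<'E'
from h import *
import sys
s,im,d=snap('side',sys.argv[1]+'.png'); print(s['time_s'],s['ft_force'].round(1))
m=cv2.inRange(cv2.cvtColor(im,41),(8,80,50),(25,255,255)); m[:290]=0;m[370:]=0;m[:,:300]=0;m[:,470:]=0
n,L,st,_=cv2.connectedComponentsWithStats(m); i=1+np.argmax(st[1:,4]); print(st[i])
ys,xs=np.nonzero(L==i);P=world('side',np.c_[xs,ys],d=d[ys,xs]);P=P[(P[:,2]<.03)]
n=np.array([.122,-.9925]); v=np.array([-n[1],n[0]]); b=np.array([.4667,-.0555])
a=(P[:,:2]-b)@n; l=(P[:,:2]-b)@v; print('along',np.percentile(a,[1,99]).round(4),'lat',np.percentile(l,[2,98]).round(4))
for x in np.arange(-.045,.005,.01):
    k=abs(a-x)<.005
    if k.sum()>5: print(round(x,3),'z top',np.median(P[k,2]).round(4),'lat',l[k].min().round(4),l[k].max().round(4))
cv2.imwrite(f'pics/{sys.argv[1]}c.png',cv2.resize(im[230:380,290:490,::-1],None,fx=4,fy=4,interpolation=2))
E
python3 ck.py s5
```

```text
12.075 [-0.1 -0.3 -0.1]
[385 312  27  22 449]
along [-0.0407 -0.0001] lat [-0.0184  0.0167]
-0.045 z top 0.0105 lat -0.0092 -0.001
-0.035 z top 0.0096 lat -0.0199 0.0163
-0.025 z top 0.0087 lat -0.0184 0.0242
-0.015 z top 0.0084 lat -0.0189 0.0224
-0.005 z top 0.0081 lat -0.02 0.0167
```

View pics/s5c.png

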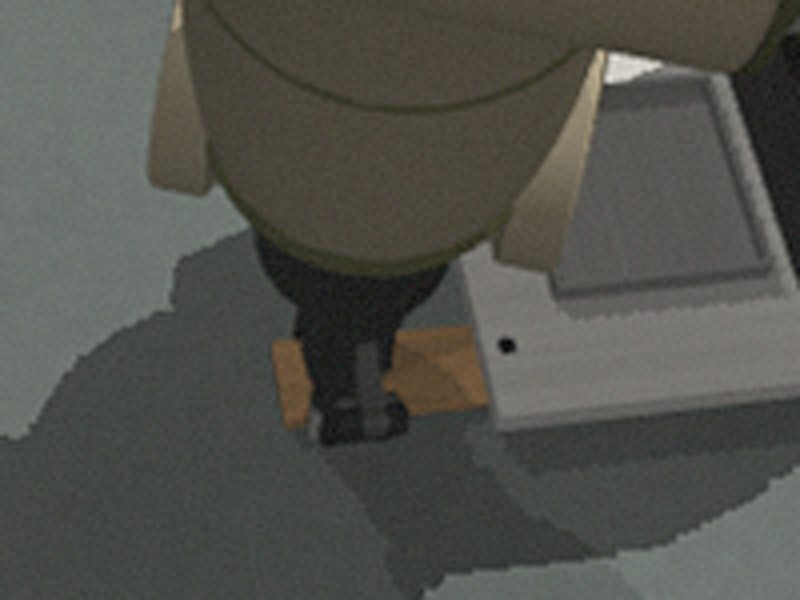

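The wedge goes in under the plate in line with the pin hole (crop (507,345)), with no contact yet at a depth of about 72 mm. I continue gently.

```bash
f(){ grep -E 'position|ft_force'; }
python3 -m pendant '[[[0.2,-1.5,0],0,-1],[[0,0,0],0,-1]]'|f; python3 -m pendant '[[[0.2,-1.5,0],0,-1],[[0,0,0],0,-1]]'|f
```

```text
position: [0.4588, 0.008, -0.0005]
ft_force: [-0.1, 0.6, -0.3]
position: [0.459, 0.0063, -0.0004]
ft_force: [0.7, -0.5, -0.1]
```

```bash
f(){ grep -E 'position|ft_force'; }
python3 -m pendant '[[[0.2,-1.5,0],0,-1],[[0,0,0],0,-1]]'|f; python3 -m pendant '[[[0.2,-1.5,0],0,-1],[[0,0,0],0,-1]]'|f
```

```text
position: [0.4592, 0.0047, -0.0005]
ft_force: [0.2, 0.3, 0.8]
position: [0.4594, 0.0031, -0.0004]
ft_force: [0.1, -0.6, 0.2]
```

```bash
f(){ grep -E 'position|ft_force'; }
python3 -m pendant '[[[0.15,-1.2,0],0,-1],[[0,0,0],0,-1]]'|f;  python3 -c "
from h import *;print(env.observe()['joint_efforts'].round(1))"
```

```text
position: [0.4596, 0.0018, -0.0004]
ft_force: [0.2, -0.6, -1.1]
[  0.1 -41.7 -10.9   0.1  -0.   -0. ]
```

Depth is about 80 mm and still free, so I keep going in 1.2 mm steps.

```bash
f(){ grep -E 'position|ft_force'; }
python3 -m pendant '[[[0.15,-1.2,0],0,-1],[[0,0,0],0,-1]]'|f; python3 -m pendant '[[[0.15,-1.2,0],0,-1],[[0,0,0],0,-1]]'|f
```

```text
position: [0.4598, 0.0005, -0.0004]
ft_force: [0.3, -0.1, -0.0]
position: [0.4599, -0.0008, -0.0004]
ft_force: [0.2, -0.3, -1.2]
```

```bash
f(){ grep -E 'position|ft_force'; }
python3 -m pendant '[[[0.15,-1.2,0],0,-1],[[0,0,0],0,-1]]'|f; python3 -m pendant '[[[0.15,-1.2,0],0,-1],[[0,0,0],0,-1]]'|f
```

```text
position: [0.4601, -0.0021, -0.0004]
ft_force: [-0.1, 0.4, -0.0]
position: [0.4603, -0.0034, -0.0004]
ft_force: [0.2, 0.7, -0.1]
```

```bash
f(){ grep -E 'position|ft_force'; }
python3 -m pendant '[[[0.15,-1,0],0,-1],[[0,0,0],0,-1]]'|f; python3 -m pendant '[[[0.15,-1,0],0,-1],[[0,0,0],0,-1]]'|f
```

```text
position: [0.4604, -0.0044, -0.0005]
ft_force: [-0.1, -0.6, 0.2]
position: [0.4605, -0.0054, -0.0005]
ft_force: [-0.3, -0.2, -1.4]
```

```bash
f(){ grep -E 'time|position|ft_force|grip'; }
python3 -m pendant '[[[0.15,-1,0],0,-1],[[0,0,0],0,-1]]'|f; python3 -m pendant '[[[0.15,-1,0],0,-1],[[0,0,0],0,-1]]'|f
```

```text
time_s: 15.12
position: [0.4605, -0.0062, -0.0005]
ft_force: [-0.7, -0.5, 0.8]
grip_width: 0.0349
time_s: 15.38
position: [0.4604, -0.0068, -0.0005]
ft_force: [-0.2, 2.1, 0.1]
grip_width: 0.0348
```

```bash
f(){ grep -E 'time|position|ft_force|grip'; }
python3 -m pendant '[[[0.12,-1,0],0,-1]]'|f;  python3 -c "
from h import *;
for i in range(4): viewer.get_image('scene');s=env.observe();print(s['time_s'],s['position'].round(5),s['ft_force'].round(1))"
```

```text
time_s: 15.5
position: [0.4604, -0.0073, -0.0006]
ft_force: [1.1, 8.5, 0.8]
grip_width: 0.0349
15.55 [ 0.46039 -0.00734 -0.00052] [-0.9  6.2  1.3]
15.6 [ 0.46039 -0.00733 -0.00052] [0.8 6.4 1.7]
15.65 [ 0.46039 -0.00734 -0.00053] [-0.1  6.3  1.2]
15.7 [ 0.46038 -0.00734 -0.00053] [1.2 6.2 0.7]
```

```bash
python3 ck.py s6; python3 -c "
from h import *; s,im,d=snap('wrist','w6.png');print(s['ft_force'].round(1),s['wrist_torque'].round(2),s['tool_rot'].round(3).tolist(),s['joint_efforts'].round(1))"
```

```text
15.7 [1.2 6.2 0.7]
[397 311  15  22 221]
along [-0.022   0.0001] lat [-0.0184  0.0163]
-0.025 z top 0.0098 lat -0.0089 -0.0008
-0.015 z top 0.0096 lat -0.0187 0.0172
-0.005 z top 0.0086 lat -0.0189 0.0167
[-0.4  6.7  1.7] [ 0.98 -0.05 -0.1 ] [[-0.122, 0.992, 0.01], [0.992, 0.122, 0.008], [0.007, 0.011, -1.0]] [ -2.9 -41.5 -11.6  -1.   -0.5  -0.1]
```

View pics/s6c.png

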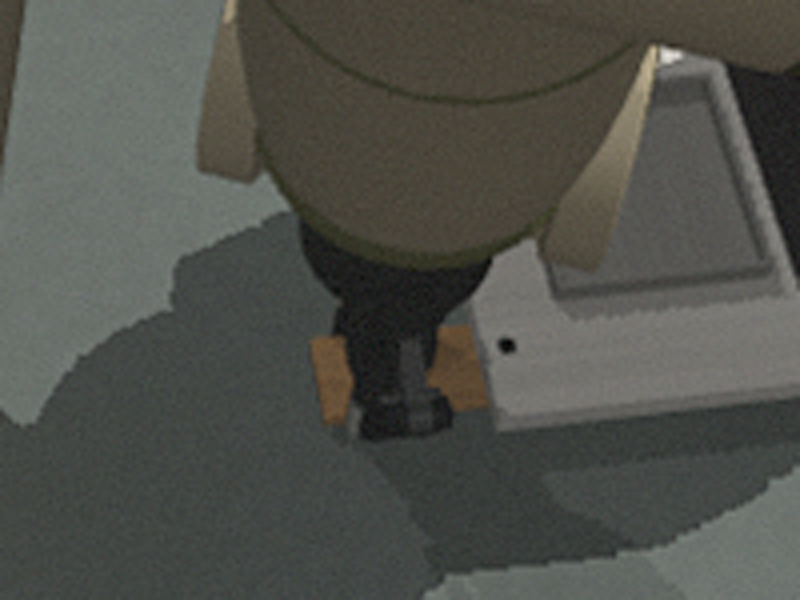

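View pics/w6.png

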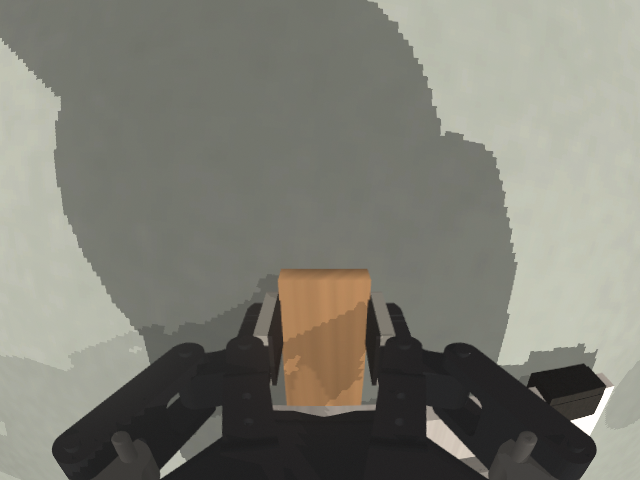

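The side view shows the wedge square under the bare place, in line with the pin hole at crop (507,345). The wrist view shows it straight in the jaws (px 280–370, rows 270–405) with nothing else touched. The wrist and joint torques match the roughly 6.5 N push at the fingertips, so I hand in.

```bash
python3 -c "
from h import *; print(ticket.close_job())"
```

```text
the job is handed in; nothing more can be done
None
```

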